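# Take the steel pot off the laboratory heater

### The job

Make ready and take the lidded steel pot off the heater: turn the heater's selector down to the second click above its off stop, and slide the white dish off the round cork mat onto the bench, without lifting it. After both, lift the pot by its handle off the heater, keep it upright, and set it down gently in the middle of the cork mat, leaving all the other ware standing where it is.

Things in the scene. Friction and masses are not known exactly. Their poses are not given: they have to be found in the camera images.
- heater: Grey laboratory heater, fixed, 280 x 240 mm (its x, y), origin under its centre. Rear: white plate 168 x 236 mm centred at local x = +54, top 90 mm above the bench; the pot and a conical flask (flask_a) stand on it side by side. Front (local x -140 to -30): deck 60 mm high with the selector, upright axis at x = -92, y = 0. Local -x faces the robot at yaw 0.
- selector (a joint): Selector angle (rad): 0 = off, an end stop; grows clockwise seen from above, with a sprung click every 24 deg (0.419), 8 clicks to the far stop. Second click above off = 0.838. Starts 3 to 5 clicks above off. About 0.1 N m carries it over a click; let go near a click it springs in. At q its pointer lies at (90 deg - q) from the heater's +x, anticlockwise from above: at off along +y.
- selector_grip (a point): On the selector's axis, 88 mm above the bench, 7 mm below its top. Selector: black upright bar knob, 12 mm wide, 31 mm tall, on a disc of 26 mm radius, 4 mm thick, on the deck. The bar reaches 34 mm from the axis on the pointer side (white line on top), 22 mm on the other. On the deck a white dash marks off, a white dot each click.
- pot: Closed steel pot, lid fixed, 90 mm diameter (lid 94), lid top 95 mm above its underside, about 0.55 kg. Origin: centre of its underside. A rigid arched handle of 10 mm round dark bar stands over it: its straight top runs along the pot's own y from -30 to +30 mm, axis 150 mm above the underside, 50 mm free below; legs at y = -41 and +41.
- pot_handle (a point): Middle of the handle's straight top bar, on the bar's axis (150 mm above the pot's underside).
- mat: Round cork mat fixed on the bench, 160 mm diameter, 5 mm thick, left or right of the heater; origin at the centre of its underside.
- dish: Open white straight-walled dish, 80 mm diameter, 45 mm high, wall 4 mm, floor 5 mm thick, about 0.16 kg, loose, standing near the middle of the mat. Origin at the centre of its underside. Slides when pushed on the outside or dragged by a fingertip on the inside of its wall.
- flask_a: Conical glass flask on the heater plate beside the pot, foot 64 mm diameter, 115 mm high; origin at centre of underside. Bystander.
- flask_b: Conical glass flask on the bench, foot 72 mm diameter, 130 mm high; origin at centre of underside. Bystander.
- wash_bottle: White squeeze bottle, 64 mm diameter, with a bent nozzle reaching 48 mm from the axis along its -x, 190 mm high in all; origin at centre of underside. Bystander.
- jar: White screw jar, 66 mm diameter, 85 mm high; origin at centre of underside. Bystander.
- beaker: Glass beaker, 68 mm diameter, 90 mm high; origin at centre of underside. Bystander.
- mortar: White mortar bowl, 88 mm diameter at the rim, 55 mm high; origin at centre of underside. Bystander.
- amber_bottle: Amber bottle, 62 mm diameter, 140 mm high; origin at centre of underside. Bystander.
- rack: Fixed white tube rack with glass tubes, 70 x 170 mm (its x, y), 108 mm high, on the other side of the heater from the mat; origin at centre of underside.
There are look-alikes about, which are no part of the job. Leave any purple look-alike of the dish alone.

How it is judged:
By the outcome, as a careful person would: the job done as asked, in the order asked, and still so for the second after the job is handed in, with the robot touching nothing.
It also fails if it takes over 72 s, if anything falls off the work surface, if the arm or the gripper's body presses on something with over 40 N, if the wrist force passes 120 N, or if a joint passes its speed limit or range.

### The arm

A 7-joint arm with a two-finger parallel gripper is mounted at the origin on the work surface. World frame = base frame: x ahead of the robot, y to its left, z up, the work surface at z = 0. Lengths are in m, angles in rad, forces in N, time in s.
With the tool pointing down it reaches from about 0.425 to 0.95 m from the base axis. Payload 4.7 kg.
Tool frame: the origin (TCP) lies between the finger pads; the fingertips stand 25 mm ahead of it and the grasp point (between the pads) lies 6 mm ahead of it; x points along the fingers, z is the direction in which the jaws open and shut, and the axes are right-handed (so a half turn about x gives the same grasp; the last joint's range is limited). The gripper opens to 85 mm and grips with 20 to 120 N. Pads are 22 mm wide; open, the fingers measure 114 mm over their backs; the gripper's body (76 mm by 85 mm) begins 54 mm behind the grasp point. The pads swing forward as they close: fully open they stand 13 mm farther back than shut.
Start: joints at [-1.276, 0.469, -0.049, 1.532, 0.024, 1.141, -0.082], TCP at [0.215, 0.64, 0.236] pointing down, gripper open.
Joint ranges: [-2.59, 2.59], [-0.33, 1.99], [-1.39, 1.29], [0.1, 2.45], [-1.04, 4.18], [0.21, 1.99], [-2.66, 2.66]. Speed limits (rad/s): [2.57, 2.57, 3.14, 3.14, 3.14, 3.14, 3.14].

### API

Orientations are given as a 3x3 rotation matrix whose columns are the frame's x, y, z axes.
In Python, from rig import * gives the robot as it stands. Calls block until the motion is done:
- movep(position, orientation): joint-space move of the TCP to a pose.
- move_l(position, attitude=None, feed=0.15, until_force=None): straight line of the TCP; attitude=None keeps the orientation; feed is the mean speed in m/s. With until_force (N) it stops when the force on the tool has changed by that much, and returns True; else False.
- move_joints(angles): joint-space move.
- command_gripper(opening, newtons=None): finger opening in m; newtons is the grip in N (None keeps the last); returns when the fingers have stopped.
- sleep(seconds).
- inverse_kinematics(position, orientation): joint angles nearest the present ones, or None.
- sense(): the state.
- camera(name): name is "scene" or "top" or "wrist"; returns (picture, depth): 420x560x3 uint8, red, green, blue; 420x560 float32, m along the optical axis (not along the pixel's ray), 0 where there is no reading.
- camera_params(name): a dict with "K" (3x3 intrinsics, pixels), "position" and "rotation" of the camera in the world; the wrist camera has in their place "tool_from_camera" (4x4, takes a point from camera to tool coordinates, whose origin is the TCP and whose axes are the tool frame's). Camera axes: x right, y down, z forward; pixel columns grow to the right and rows downward; lengths in m; the calibration is good to about 2 mm. A picture is of the moment at which its call begins: read the wrist's pose just before it. camera_params takes no time and is no camera call.
A pose or a line that the arm cannot do raises Unreachable and nothing moves.
- finish_job(): hands the job in, once; it reports no verdict.
The state is a dict: "time_s": time; "joint_pos": joint angles; "qd": joint speeds; "joint_efforts": joint torques, N m; "position": TCP position; "tcp_rot": TCP orientation; "wrist_force": force on the tool from outside, world axes, zero at the start; "ft_torque": the same for the moment, N m; "finger_gap": finger opening in m.
Only numpy, scipy, OpenCV 4.12 (cv2) and the standard library are available. Lean on these libraries where they do the work, as an engineer would, in place of code of your own. Each camera call takes 0.05 s, during which the arm holds its last target. There are 200 camera calls.

## Working session

There is one attempt and no reset: what is moved stays moved. The work goes in short steps, each a Python script; the robot and the scene stay as the last script left them, time stands still between calls to the robot, and variables do not carry over. Pictures are saved under pics/ and viewed, about 8 in all and at most 12, crops included, and the job is handed in when it is done.

```bash
mkdir -p pics; ls; cat > h.py <<'E'
from rig import *
import numpy as np, cv2
def snap(name,fn=None):
    s=sense(); im,d=camera(name); p=camera_params(name)
    if name=="wrist":
        T=np.eye(4);T[:3,:3]=s["tcp_rot"];T[:3,3]=s["position"];T=T@np.array(p["tool_from_camera"])
        R,t=T[:3,:3],T[:3,3]
    else: R,t=np.array(p["rotation"]),np.array(p["position"])
    if fn: cv2.imwrite("pics/"+fn,cv2.cvtColor(im,cv2.COLOR_RGB2BGR))
    np.savez("pics/"+(fn or "tmp")+".npz",im=im,d=d,K=np.array(p["K"]),R=R,t=t)
    return im,d,np.array(p["K"]),R,t
def load(fn):
    z=np.load("pics/"+fn+".npz");return [z[k] for k in ("im","d","K","R","t")]
def cloud(d,K,R,t):
    v,u=np.mgrid[:d.shape[0],:d.shape[1]]
    P=np.stack([(u-K[0,2])/K[0,0]*d,(v-K[1,2])/K[1,1]*d,d],-1)@R.T+t
    P[d<=0]=np.nan
    return P
def ray(uv,z,K,R,t):
    uv=np.atleast_2d(uv).astype(float)
    r=np.c_[(uv[:,0]-K[0,2])/K[0,0],(uv[:,1]-K[1,2])/K[1,1],np.ones(len(uv))]@R.T
    return t+r*((z-t[2])/r[:,2])[:,None]
def down(yaw):  # jaw axis (z) at angle yaw in world xy
    x=np.array([0,0,-1.]);z=np.array([np.cos(yaw),np.sin(yaw),0]);return np.c_[x,np.cross(z,x),z]
E
python3 - <<'E'
from h import *
for n in("top","scene"):
    im,d,K,R,t=snap(n,n+"0.png");print(n,K.tolist(),R.round(3).tolist(),t)
s=sense();print(s["tcp_rot"].round(2) if hasattr(s["tcp_rot"],"round") else s["tcp_rot"],s["time_s"])
print(camera_params("wrist"))
a=cv2.imread("pics/top0.png");b=cv2.imread("pics/scene0.png")
E
```

```text
pics
top [[429.4090796231263, 0.0, 282.0934522835123], [0.0, 429.4090796231263, 214.67408001506257], [0.0, 0.0, 1.0]] [[-0.018, -0.994, 0.112], [-1.0, 0.019, 0.011], [-0.013, -0.112, -0.994]] [ 0.33615893 -0.04722625  1.57544617]
scene [[392.31299268277263, 0.0, 279.8687102693738], [0.0, 392.31299268277263, 211.5908180884387], [0.0, 0.0, 1.0]] [[-0.255, 0.602, -0.757], [0.967, 0.157, -0.201], [-0.002, -0.783, -0.622]] [1.49188364 0.21191034 0.95197966]
[[-0.   -0.95  0.32]
 [-0.    0.32  0.95]
 [-1.   -0.   -0.  ]] 0.1
{'K': array([[329.47490471,   0.        , 279.78942438],
       [  0.        , 329.47490471, 210.4044267 ],
       [  0.        ,   0.        ,   1.        ]]), 'tool_from_camera': array([[-3.59309206e-04, -3.09531413e-01,  9.50889150e-01,
        -1.37546861e-01],
       [ 9.47128414e-05, -9.50889217e-01, -3.09531399e-01,
         7.77818115e-02],
       [ 9.99999931e-01, -2.11560680e-05,  3.70979849e-04,
        -7.36913538e-04],
       [ 0.00000000e+00,  0.00000000e+00,  0.00000000e+00,
         1.00000000e+00]])}
```

View pics/top0.png

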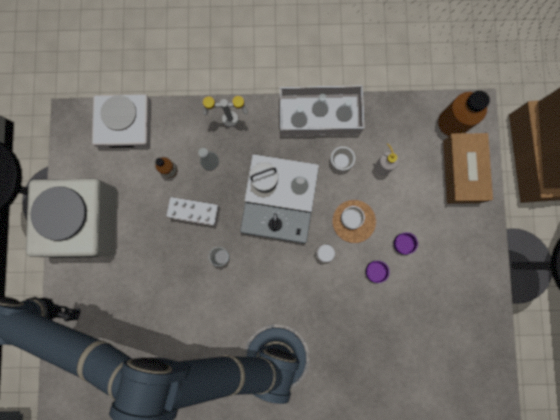

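View pics/scene0.png

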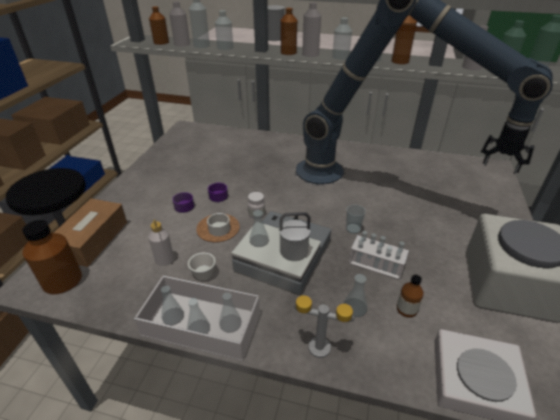

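Top view: heater at about (280,200); selector (275,225); pot (264,180); flask_a (299,185); mat (354,221). Possible dishes: the white one on the mat (352,218) fits the description. The others are the mortar (343,159), purple dishes (405,244) and (377,271), and the jar (326,254). The rack is at (192,211) and the beaker at (220,258). I'll measure next, then check in one crop.

```bash
python3 - <<'E'
from h import *
im,d,K,R,t=load("top0.png");P=cloud(d,K,R,t)
hsv=cv2.cvtColor(im,cv2.COLOR_RGB2HSV)
def reg(m,x0,y0,x1,y1):
    o=np.zeros_like(m);o[y0:y1,x0:x1]=m[y0:y1,x0:x1];return o
# mat: orange
m=reg(((hsv[...,0]<20)&(hsv[...,1]>80)).astype(np.uint8),325,190,385,250)
c=max(cv2.findContours(m,0,1)[0],key=cv2.contourArea);(e,ax,a)=cv2.fitEllipse(c)
print("mat",e,ax,ray(e,.005,K,R,t))
def at(zlo,zhi,x0,y0,x1,y1,name):
    z=P[...,2];m=reg(((z>zlo)&(z<zhi)),x0,y0,x1,y1);q=P[m]
    (cx,cy),r=cv2.minEnclosingCircle(q[:,:2].astype(np.float32))
    print(name,len(q),"mean",q.mean(0).round(3),"mid",((q.min(0)+q.max(0))/2).round(3),"circ",round(cx,3),round(cy,3),round(r,3))
    return q
at(.04,.06,335,200,372,236,"dish")
q=at(.086,.095,235,145,330,212,"plate");print(cv2.minAreaRect(q[:,:2].astype(np.float32)))
q=at(.055,.066,235,195,320,248,"deck");print(cv2.minAreaRect(q[:,:2].astype(np.float32)))
q=at(.078,.105,262,205,290,240,"knob");print(cv2.minAreaRect(q[:,:2].astype(np.float32)))
q=at(.225,.26,235,160,290,200,"handle");print(cv2.minAreaRect(q[:,:2].astype(np.float32)))
at(.17,.2,235,160,290,205,"lid")
at(.11,.23,285,165,320,205,"flask_a");at(.06,.1,310,240,340,268,"jar");at(.03,.06,325,145,360,175,"mortar")
at(.03,.25,375,140,402,175,"wash");at(.02,.06,393,232,420,256,"purp");at(.02,.06,364,260,390,284,"purp2")
cv2.imwrite("pics/crop0.png",cv2.resize(cv2.cvtColor(im[140:290,230:430],cv2.COLOR_RGB2BGR),None,fx=4,fy=4,interpolation=cv2.INTER_CUBIC))
E
```

```text
mat (353.73101806640625, 221.01693725585938) (41.724693298339844, 42.33136749267578) [[ 0.48451547 -0.29217259  0.005     ]]
dish 95 mean [ 0.497 -0.285  0.049] mid [ 0.497 -0.283  0.05 ] circ 0.496 -0.284 0.04
plate 1828 mean [ 0.611 -0.044  0.09 ] mid [ 0.618 -0.033  0.091] circ 0.617 -0.032 0.141
((0.6182234883308411, -0.03162248432636261), (0.2357175648212433, 0.1686628758907318), 79.72367095947266)
deck 1769 mean [ 0.482 -0.009  0.06 ] mid [ 0.472 -0.021  0.061] circ 0.472 -0.031 0.152
((0.47705844044685364, -0.030320748686790466), (0.2869036793708801, 0.11692964285612106), 77.90835571289062)
knob 89 mean [ 0.502 -0.017  0.092] mid [ 0.496 -0.026  0.091] circ 0.498 -0.024 0.05
((0.4957720935344696, -0.024435698986053467), (0.05985640361905098, 0.08571308106184006), 88.1937026977539)
handle 89 mean [0.624 0.027 0.242] mid [0.625 0.026 0.238] circ 0.624 0.026 0.045
((0.6245632171630859, 0.026174454018473625), (0.010500040836632252, 0.08990117907524109), 18.449466705322266)
lid 525 mean [0.622 0.026 0.184] mid [0.625 0.027 0.187] circ 0.625 0.027 0.047
flask_a 236 mean [ 0.599 -0.093  0.157] mid [ 0.602 -0.095  0.161] circ 0.605 -0.093 0.03
jar 238 mean [ 0.369 -0.179  0.084] mid [ 0.37  -0.179  0.077] circ 0.37 -0.179 0.03
mortar 210 mean [ 0.719 -0.257  0.048] mid [ 0.711 -0.253  0.045] circ 0.711 -0.254 0.044
wash 394 mean [ 0.677 -0.398  0.116] mid [ 0.689 -0.406  0.109] circ 0.691 -0.403 0.04
purp 151 mean [ 0.4   -0.472  0.038] mid [ 0.401 -0.472  0.037] circ 0.401 -0.472 0.041
purp2 138 mean [ 0.302 -0.367  0.039] mid [ 0.302 -0.365  0.037] circ 0.303 -0.366 0.04
```

View pics/crop0.png

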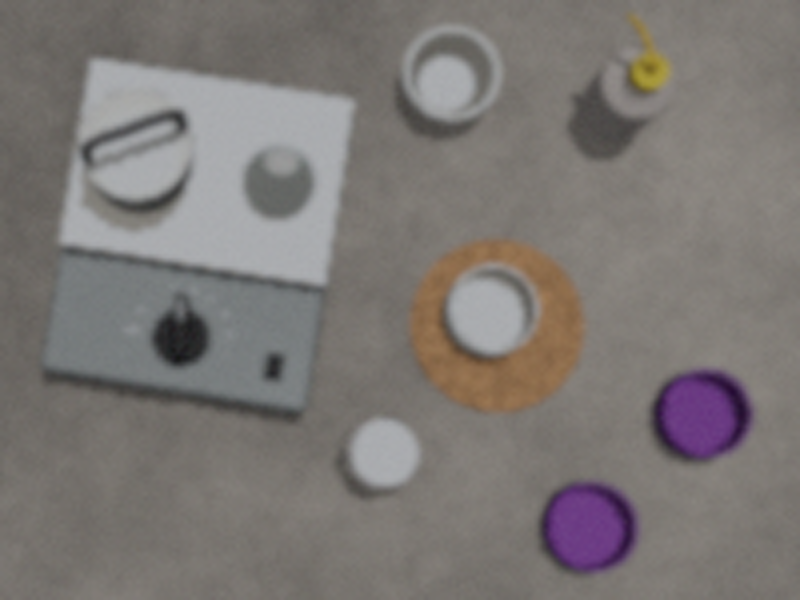

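Crop: the white dish on the mat is at crop (490,310). The purple ones are off the mat, and the mortar is at (450,75). The selector's axis is at (180,340), with its pointer roughly up. I'll go above the selector for a close look.

```bash
python3 - <<'E'
from h import *
movep([0.4746,-0.0056,0.26],down(np.pi/2))
im,d,K,R,t=snap("wrist","w1.png");P=cloud(d,K,R,t);z=P[...,2]
s=sense();print(s["time_s"],s["joint_pos"],s["position"])
near=np.hypot(P[...,0]-.4746,P[...,1]+.0056)<.05
q=P[near&(z>.088)&(z<.102)];print("knob",len(q),q.mean(0),cv2.minAreaRect(q[:,:2].astype(np.float32)))
q=P[(z>.086)&(z<.0945)];print("plate",len(q),cv2.minAreaRect(q[:,:2].astype(np.float32)))
q=P[(z>.055)&(z<.063)&(P[...,0]<.56)&(abs(P[...,1])<.2)];print("deck",len(q),cv2.minAreaRect(q[:,:2].astype(np.float32)))
E
```

```text
2.625 [-0.5333352   0.11262559  0.50072315  1.98345249 -0.06188211  1.06012019
  1.5673256 ] [ 0.47479352 -0.00474977  0.25992779]
knob 713 [ 0.4777594  -0.00685736  0.09474234] ((0.4789773225784302, -0.006908816285431385), (0.011952375993132591, 0.05571814626455307), 86.34442138671875)
plate 17389 ((0.47489598393440247, 0.0431065708398819), (0.3911934494972229, 0.41964206099510193), 17.242347717285156)
deck 22052 ((0.4460413455963135, 0.0035134553909301758), (0.22208848595619202, 0.3934752941131592), 0.28974318504333496)
```

View pics/w1.png

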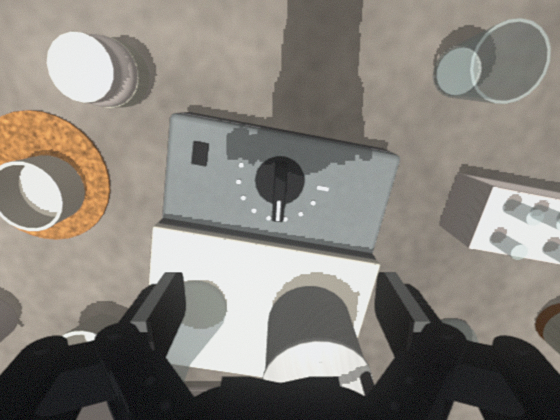

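Selector at (279,180), with its pointer down to (279,220). The off dash is at (322,188) and the dots run clockwise from it. Next I'll fit the dots to get the axis and yaw.

```bash
python3 - <<'E'
from h import *
im,d,K,R,t=load("w1.png")
g=cv2.cvtColor(im,cv2.COLOR_RGB2GRAY)[150:232,225:340]
m=(g>185).astype(np.uint8)
n,l,st,ce=cv2.connectedComponentsWithStats(m)
pts=[]
for i in range(1,n):
    if st[i,4]>3 and st[i,4]<80:
        w=ray(ce[i]+[225,150],.0605,K,R,t)[0]; print(st[i,4],(ce[i]+[225,150]).round(1),w.round(4)); pts.append(w[:2])
pts=np.array(pts)
from scipy.optimize import least_squares
r=np.hypot(*(pts-[.475,-.0056]).T)
for w in pts: print(np.degrees(np.arctan2(w[1]+.0056,w[0]-.4746)).round(1),np.hypot(w[0]-.4746,w[1]+.0056).round(4))
P=cloud(d,K,R,t);z=P[...,2];near=np.hypot(P[...,0]-.4746,P[...,1]+.0056)<.05
q=P[near&(z>.09)&(z<.1)][:,:2];c=q.mean(0);u,s,v=np.linalg.svd(q-c);print("bar",c,np.degrees(np.arctan2(v[0,1],v[0,0])),((q-c)@v.T).min(0),((q-c)@v.T).max(0))
for x in(.4746,):
  for dy in (0,.3,.6,.8):
    pass
for yaw in np.radians([-103.7,-90-10+42,90-10+42,86.3]):
    print(np.degrees(yaw),inverse_kinematics([.4746,-.0056,.082],down(yaw)))
E
```

```text
22 [240.9 164.9] [ 0.4573 -0.0459  0.0605]
20 [238.  181.5] [ 0.4747 -0.0496  0.0605]
49 [322.4 188.2] [0.4818 0.0391 0.0605]
19 [242.8 197.6] [ 0.4923 -0.0451  0.0605]
57 [277.8 210.5] [ 0.5066 -0.008   0.0605]
21 [312.5 202.6] [0.4977 0.0291 0.0605]
22 [253.4 210.3] [ 0.5064 -0.0342  0.0605]
19 [300.2 213.6] [0.5101 0.0162 0.0605]
21 [268. 218.] [ 0.5151 -0.0186  0.0605]
15 [285.3 218.9] [5.162e-01 2.000e-04 6.050e-02]
-113.3 0.0439
-89.8 0.044
80.8 0.0452
-65.9 0.0433
-4.2 0.0321
56.4 0.0417
-42.0 0.0428
31.6 0.0417
-17.7 0.0426
7.9 0.042
bar [ 0.47786976 -0.00687423] -3.5475575905139056 [-0.02674545 -0.00598809] [0.02896134 0.00603117]
-103.7 [-0.90168959  0.61021596  1.11378099  2.18402432 -0.77535025  0.82516061
 -1.09443275]
-58.00000000000001 [-0.69026692  0.45032262  0.77605104  2.17558115 -0.49558191  0.69596158
 -0.58560842]
122.0 [-0.40916013  0.37509652  0.40609751  2.16185802 -0.24249342  0.64688284
  2.29561693]
86.3 [-0.44261892  0.38029135  0.44822832  2.16360757 -0.26912548  0.64976749
  1.69973398]
```

```bash
python3 - <<'E'
from h import *
A=[.473,-.006]
command_gripper(.04,30)
movep([*A,.14],down(np.radians(86.4)))
print(move_l([*A,.094],feed=.1,until_force=15))
command_gripper(0,30);s=sense();print(s["finger_gap"],s["wrist_force"],s["ft_torque"])
for a in np.linspace(86.4,122,7)[1:]:
    movep([*A,.094],down(np.radians(a)));s=sense();print(round(a,1),s["wrist_force"].round(1),s["ft_torque"].round(2),s["time_s"])
command_gripper(.04);
move_l([*A,.2],feed=.2)
movep([.473,-.006,.26],down(np.pi/2))
im,d,K,R,t=snap("wrist","w2.png");P=cloud(d,K,R,t);z=P[...,2];near=np.hypot(P[...,0]-.473,P[...,1]+.006)<.05
q=P[near&(z>.09)&(z<.1)][:,:2];c=q.mean(0);u,s,v=np.linalg.svd(q-c);a=np.degrees(np.arctan2(v[0,1],v[0,0]));print("bar",c,a)
print(sense()["time_s"])
# pot handle
q=P[(z>.228)&(z<.26)&(np.hypot(P[...,0]-.624,P[...,1]-.026)<.06)];print(len(q))
cv2.imwrite("pics/w2c.png",cv2.resize(cv2.cvtColor(im[130:250,200:360],cv2.COLOR_RGB2BGR),None,fx=4,fy=4))
E
```

```text
False
0.010359981925530726 [-0.8930042   2.1843423   6.08221361] [ 0.43110206  0.22289638 -0.07343844]
92.3 [-1.6  1.   6.9] [0.49 0.21 0.34] 4.9
98.3 [-0.8  3.8  5. ] [ 0.67  0.24 -0.03] 5.15
104.2 [-0.5  4.5  5.7] [ 0.84  0.18 -0.52] 5.4
110.1 [-1.1  4.   6.2] [ 0.83  0.25 -0.09] 5.65
116.1 [-1.9  2.3  7.2] [0.8  0.37 0.45] 5.9
122.0 [-1.9  5.3  7.7] [ 0.99  0.35 -0.06] 6.15
bar [ 0.47723364 -0.00360918] 31.84042268832588
7.8833
0
```

View pics/w2c.png

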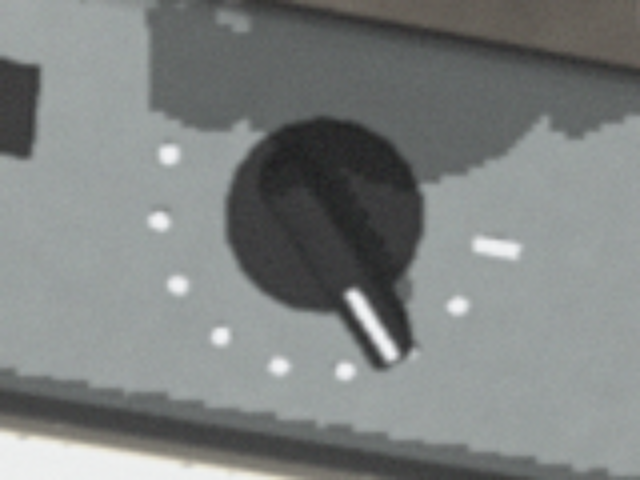

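Pointer now reads 31.8°, which puts q at about 48°, click 2. The second dot is hidden under the pointer's end at about crop (415,350). Next I'll drag the dish from inside.

```bash
python3 - <<'E'
from h import *
c=np.array([.496,-.284]);g=np.array([.540,-.440]);u=(g-c)/np.linalg.norm(g-c)
yaw=np.arctan2(u[1],u[0])+np.pi/2
D=down(yaw)
command_gripper(0)
movep([*c,.26],D)
print(move_l([*c,.044],feed=.12,until_force=6),sense()["position"],sense()["wrist_force"])
e=g+.022*u
print(move_l([*e,.044],feed=.08,until_force=15),sense()["position"],sense()["wrist_force"])
b=e-.022*u
move_l([*b,.044],feed=.08);move_l([*b,.26],feed=.2)
movep([.50,-.38,.30],down(np.pi/2))
im,d,K,R,t=snap("wrist","w3.png");P=cloud(d,K,R,t);z=P[...,2]
q=P[(z>.036)&(z<.05)&(np.hypot(P[...,0]-.54,P[...,1]+.44)<.06)];print(cv2.minEnclosingCircle(q[:,:2].astype(np.float32)))
hsv=cv2.cvtColor(im,cv2.COLOR_RGB2HSV);m=((hsv[...,0]<22)&(hsv[...,1]>90)&(abs(z-.005)<.01)&(np.hypot(P[...,0]-.4845,P[...,1]+.292)<.1))
q=P[m];print("mat",len(q),cv2.minEnclosingCircle(q[:,:2].astype(np.float32)))
print(sense()["time_s"])
E
```

```text
False [ 0.49640024 -0.28422441  0.04458606] [ 0.43184077  0.12097581 -0.00315954]
False [ 0.54601691 -0.46102684  0.04408285] [-1.00388371 -0.58136942 -1.09818275]
((0.5424829125404358, -0.43840306997299194), 0.040136922150850296)
mat 11736 ((0.48491552472114563, -0.29396048188209534), 0.08105010539293289)
16.5667
```

View pics/w3.png

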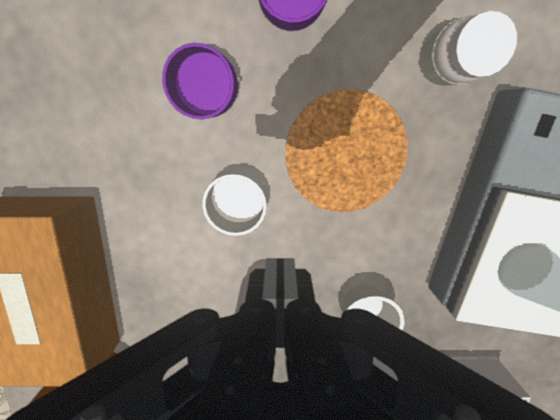

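Dish at (234,205) stands on the bench clear of the mat, whose centre is (347,150), with clear ground around it. Mat centre is (0.485,-0.2935). Now a close look above the pot handle.

```bash
python3 - <<'E'
from h import *
command_gripper(.07,80)
D=down(np.radians(18.4))
movep([.56,-.2,.42],D)
movep([.6245,.026,.36],D)
im,d,K,R,t=snap("wrist","w4.png");P=cloud(d,K,R,t);z=P[...,2]
q=P[(z>.232)&(z<.255)&(np.hypot(P[...,0]-.6245,P[...,1]-.026)<.06)]
print(len(q),q.mean(0),q[:,2].max(),cv2.minAreaRect(q[:,:2].astype(np.float32)))
q=P[(z>.18)&(z<.192)&(np.hypot(P[...,0]-.6245,P[...,1]-.026)<.07)];print("lid",np.median(q[:,2]),cv2.minEnclosingCircle(q[:,:2].astype(np.float32)))
s=sense();print(s["time_s"],s["joint_pos"])
for p in ([.6245,.026,.40],[.6245,.026,.246],[.485,-.2935,.40],[.485,-.2935,.161]):print(inverse_kinematics(p,D))
E
```

```text
1135 [0.62198269 0.03048146 0.24281216] 0.24740706274922764 ((0.6233203411102295, 0.02581239491701126), (0.009714174084365368, 0.0832388773560524), 18.420663833618164)
lid 0.18379219387034507 ((0.6236017346382141, 0.02584368921816349), 0.046590182930231094)
19.6333 [-0.44993671  0.32161646  0.46812238  1.50809612 -0.14559684  1.34541884
  0.34658796]
[-0.45366191  0.30798724  0.47073423  1.43956985 -0.13936843  1.42714859
  0.33908812]
[-0.43532985  0.39656158  0.44308891  1.66902403 -0.18523712  1.11772773
  0.38025547]
[-0.07348768  0.20832793  0.66922725  1.58187862 -0.13064634  1.39687582
  0.9290051 ]
[-1.49371213e-03  4.19411390e-01  6.15899987e-01  1.90203726e+00
 -3.01837545e-01  9.13021040e-01  1.08158159e+00]
```

View pics/w4.png

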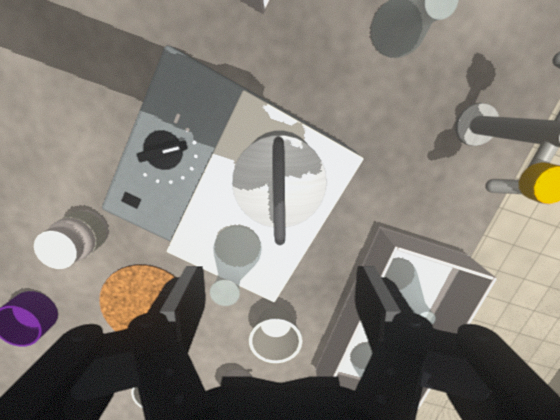

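The handle bar (279,140–240) lies square between the jaws, centred on the pot at (0.6234, 0.0258). I'll grasp it and carry.

```bash
python3 - <<'E'
from h import *
p=[.6234,.0258]
print(move_l([*p,.246],feed=.12,until_force=10))
f0=sense()["wrist_force"]
command_gripper(0,90);s=sense();print(s["finger_gap"],s["position"],s["wrist_force"]-f0)
move_l([*p,.26],feed=.04);s=sense();print("lifted",s["wrist_force"]-f0,s["finger_gap"])
move_l([*p,.40],feed=.1)
move_l([.485,-.2935,.40],feed=.1)
move_l([.485,-.2935,.19],feed=.1)
s=sense();print(s["position"],s["wrist_force"]-f0,s["time_s"])
im,d,K,R,t=snap("wrist","w5.png")
im,d,K,R,t=snap("scene","s5.png")
E
```

```text
False
0.002638832313498094 [0.62323438 0.02569549 0.24669857] [-2.27526023  0.68818583  4.24572279]
lifted [ 0.38870911 -0.76076732 -7.98873785] 0.0025151620343163146
[ 0.48528517 -0.29367345  0.1904806 ] [ 0.8542793  -1.49508597 -6.45867312] 29.3417
```

```bash
python3 - <<'E'
import cv2,numpy as np
a=cv2.imread("pics/w5.png");b=cv2.imread("pics/s5.png")[150:360,130:410]
cv2.imwrite("pics/c5.png",np.hstack([cv2.resize(a,(400,300)),cv2.resize(b,(400,300))]))
E
```

```text
(no output)
```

View pics/c5.png

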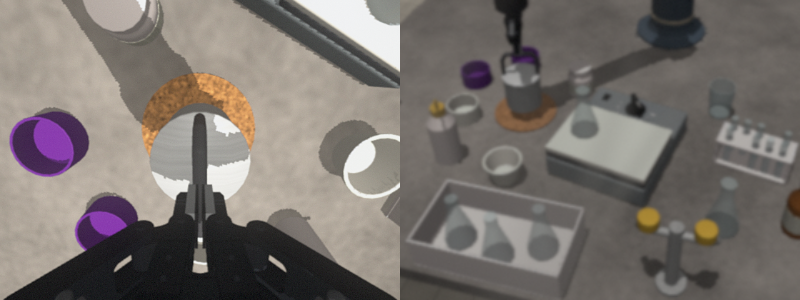

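Pot is held over the mat (left half, lid at about (200,155)) and looks upright. Everything else still stands. The 2.6 mm finger gap is odd for a 10 mm bar, so I'll check lid tilt and centre from depth before lowering.

```bash
python3 - <<'E'
from h import *
im,d,K,R,t=load("w5.png");P=cloud(d,K,R,t);z=P[...,2]
near=np.hypot(P[...,0]-.485,P[...,1]+.2935)<.07
h=np.histogram(z[near],np.arange(.0,.22,.01));print(h[0])
q=P[near&(z>.105)&(z<.15)]
zm=np.median(q[:,2]);q=q[abs(q[:,2]-zm)<.012]
A=np.c_[q[:,:2]-q[:,:2].mean(0),np.ones(len(q))];co=np.linalg.lstsq(A,q[:,2],rcond=None)[0]
print("lid z",zm,"slope deg",np.degrees(co[:2]),cv2.minEnclosingCircle(q[:,:2].astype(np.float32)))
im,d,K,R,t=load("w4.png");P=cloud(d,K,R,t);z=P[...,2]
q=P[(abs(z-.1838)<.012)&(np.hypot(P[...,0]-.6234,P[...,1]-.0258)<.05)]
A=np.c_[q[:,:2]-q[:,:2].mean(0),np.ones(len(q))];co=np.linalg.lstsq(A,q[:,2],rcond=None)[0]
print("ref",np.median(q[:,2]),np.degrees(co[:2]))
E
```

```text
[ 5158     0     0    37    85   106   102   125   142   135    54    13
 11112    82    51    56    90   391  1787   536   743]
lid z 0.12739376495302518 slope deg [ 0.51140373 -1.1983111 ] ((0.4861476719379425, -0.2937520742416382), 0.047167807817459106)
ref 0.18360609197877886 [ 0.21062959 -0.38367819]
```

```bash
python3 - <<'E'
from h import *
p=[.485,-.2935]
move_l([*p,.168],feed=.05);sleep(.2)
print(move_l([*p,.159],feed=.012,until_force=3),sense()["position"],sense()["wrist_force"])
command_gripper(.06);sleep(.2)
move_l([*p,.30],feed=.12)
movep([.40,-.30,.36],down(np.pi/2)); sleep(.2)
im,d,K,R,t=snap("wrist","w6.png");P=cloud(d,K,R,t);z=P[...,2]
q=P[(abs(z-.1)<.012)&(np.hypot(P[...,0]-.485,P[...,1]+.2935)<.07)];print("lid",len(q),np.median(q[:,2]),cv2.minEnclosingCircle(q[:,:2].astype(np.float32)))
A=np.c_[q[:,:2]-q[:,:2].mean(0),np.ones(len(q))];print(np.degrees(np.linalg.lstsq(A,q[:,2],rcond=None)[0][:2]))
q=P[(z>.036)&(z<.05)&(np.hypot(P[...,0]-.54,P[...,1]+.44)<.06)];print("dish",cv2.minEnclosingCircle(q[:,:2].astype(np.float32)))
# far from mat, look at knob
movep([.44,-.0,.32],down(np.pi/2));im,d,K,R,t=snap("wrist","w7.png");P=cloud(d,K,R,t);z=P[...,2]
q=P[(z>.09)&(z<.1)&(np.hypot(P[...,0]-.473,P[...,1]+.006)<.05)][:,:2];v=np.linalg.svd(q-q.mean(0))[2];print("bar",np.degrees(np.arctan2(v[0,1],v[0,0])))
print(sense()["time_s"])
a=cv2.imread("pics/w6.png");b=cv2.imread("pics/w7.png")
cv2.imwrite("pics/c6.png",np.hstack([cv2.resize(a,(400,300)),cv2.resize(b,(400,300))]))
E
```

```text
True [ 0.48507934 -0.29362541  0.16166829] [ 0.62371809 -0.84661819  4.69999084]
lid 3098 0.0990992308394251 ((0.48618969321250916, -0.29361021518707275), 0.04735441133379936)
[1.00264793 0.29306296]
dish ((0.5424655675888062, -0.4389127492904663), 0.04083139821887016)
bar 31.82602215229532
35.4667
```

View pics/c6.png

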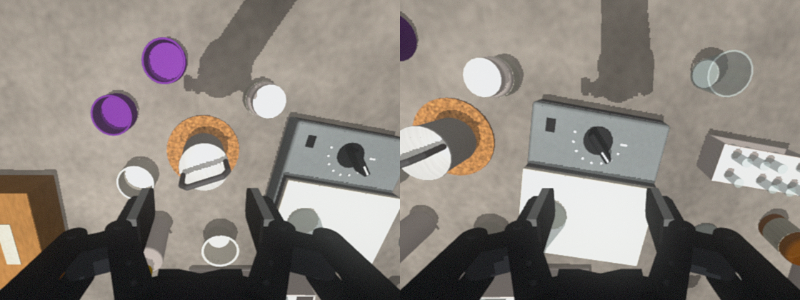

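The pot stands centred on the mat (left half, (205,155)), with the dish on the bench at (137,180). The selector at (598,145) is unchanged and the ware is standing. Handing in.

```bash
python3 -c "
from rig import *
finish_job()"
```

```text
the job is handed in; nothing more can be done
```

I did the job in the order asked and handed it in at about 35.5 s. I have no verdict from the rig, only my own checks.

- **Selector:** I turned it down to the second click above off. The pointer read 31.8° in the world frame against about 32° expected (q ≈ 0.84), and it read the same again after everything else was done.
- **Dish:** I dragged it with a fingertip inside its wall, off the mat to (0.542, -0.439). It stands about 35 mm clear of the mat's edge.
- **Pot:** I lifted it by its handle and set it down until it touched lightly, about 3 N. The lid centre is within about 2 mm of the mat centre. Lid height is 99 mm against 100 mm expected.
- **Bystanders:** The ware in view of the last wrist pictures was standing as before. The amber bottle and flask_a were only partly in view, and I did not re-measure any of them.

Three readings did not quite fit:
- The selector started about midway between clicks 3 and 4, rather than on a click.
- The finger gap read 2.6 mm on the 10 mm handle bar. The pot's weight was held, and depth showed no slip while it was carried.
- Depth gave an apparent lid tilt of about 1° after placing. On the heater it read about 0.4°, so some of that is measurement noise.

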